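Restack the herb mill's plates

ROBOT

A 6-joint arm with a two-finger parallel gripper is mounted at the origin on the work surface. World frame = base frame: x ahead of the robot, y to its left, z up, the work surface at z = 0. Lengths are in m, angles in rad, forces in N, time in s.
With the tool pointing down it reaches from about 0.375 to 0.9 m from the base axis. Payload 3.1 kg.
Tool frame: the origin (TCP) lies where the fingers leave the gripper's body, on its centre line; the fingertips stand 70 mm ahead of it and the grasp point (between the pads) lies 51 mm ahead of it (env.pinch_z is the z of the grasp point in the tool frame, in m); z points along the fingers, y is the line along which they close (so a half turn about z gives the same grasp; the last joint's range is limited). The gripper opens to 87 mm and grips with 3 to 60 N. Pads are 19 mm wide; open, the fingers measure 117 mm over their backs; the gripper's body (75 mm by 190 mm) begins 51 mm behind the grasp point.
Start: joints at [-1.306, 0.527, 1.433, -0, 1.181, -0.178], TCP at [0.268, -0.564, 0.292] pointing down, gripper open.
Joint ranges: [-3.08, 3.08], [-0.75, 2.2], [0.22, 2.44], [-1.43, 4.57], [0, 2.65], [-2.85, 2.85]. Speed limits (rad/s): [2.79, 2.79, 3.14, 3.14, 3.14, 3.14].

INTERFACE

Orientations are given as a rotation vector (axis times angle).
In Python, from bench import env gives the robot as it stands. The module is installed in compiled form; this text tells all that it offers.
- The arm moves only by the shell command python3 -m handwheel 'ROWS' [FORCE]. ROWS is JSON, one flat list of numbers, 7 for each row, row after row: the shift along the tool's x, y, z in m, then the turn, a rotation vector about the tool's x, y, z in rad, then the finger opening in m, from 0 to 0.087. A call has exactly 5 rows; each row is the pose to reach, as a shift and turn from the pose commanded when the call began, along the tool's axes at that moment; what a row does not reach only later rows make up. A row lasts 1/10 s, in which the tool goes at most 50 mm and 8.59 degrees, less where a joint would pass 70% of its speed; a pose out of reach is approached as far as the arm can. A call with a gripper value outside its range is refused whole. The fingers move at their own pace and stop on an object; FORCE is the grip in N (left out, the last holds). Time passes only in rows, so rows that repeat a pose let the fingers close, or fill a call up. It gives the time, the measured TCP pose, the force, the opening and the grip force at its end, in the units of the state.
- env.get_state(): the state, without advancing time (a new reading comes with each control period).
- env.grab_frame(name): name is "side" or "top" or "wrist"; returns the picture (480x640x3 uint8, red, green, blue); there is no depth.
- env.get_calibration(name): a dict with "camera_matrix" (3x3 intrinsics, pixels), "R" (3x3) and "t" (3): a world point X has camera coordinates R X + t; the wrist camera has in their place "mount" (4x4, takes a point from camera to tool coordinates, whose origin is the TCP and whose axes are the flange's). Camera axes: x right, y down, z forward; pixel columns grow to the right and rows downward; lengths in m; the calibration is good to about 2 mm. A picture is of the moment at which its call begins: read the wrist's pose just before it. get_calibration takes no time and is no camera call.
- env.close_job(): hands the job in; it is judged then, once.
Trained networks look in the newest picture that a camera, given by its name, has taken for a name from the list of things; names that differ only in an ending like _2 or _b are one class to them, and where a whole thing is asked for, a point or a joint stands for the part that bears it (a point fixed in the world has none). Each returns a list of dicts, best first, with "conf" (0 to 1); they miss things now and then, are a little off and sometimes report something else, mostly with a low value. They report only what shows in the picture. A call takes as long as a camera call. They do not tell look-alikes from the thing itself.
- env.search_frame(camera, label): "centre" ([x, y, z] in m, in world coordinates, good to about 4 mm: the middle of the surface that is visible of it).
The state is a dict: "t": time; "joint_pos": joint angles; "qd": joint speeds; "joint_efforts": joint torques, N m; "tool_pos": TCP position; "tcp_rot": TCP orientation; "wrist_force": force on the tool from outside, world axes, zero at the start; "wrist_torque": the same for the moment, N m; "opening": opening from 0.0 (shut) to 1.0 (fully open); "gripper_force": force on a finger pad.
Only numpy, scipy, OpenCV 4.12 (cv2) and the standard library are available. Lean on these libraries where they do the work, as an engineer would, in place of code of your own. Each camera call takes 0.05 s, during which the arm holds its last target. There are 200 camera calls.

TASK

Restack the herb mill on the shop counter: its bottom separator is already on the hub. Lower the toothed cutter plate onto the hub with its tab pointing opposite to the fitted separator's tab, then the loose smooth separator plate with the long slot on top of it, its tab on the same side as the fitted one's. Both must lie flat, fully down on the stack, and be left there.

Things in the scene. Friction and masses are not known exactly. Their poses are not given: they have to be found in the camera images.
- hub_seat (a point): On the hub's axis at the top of the fitted separator, 55 mm above the counter; x to its tab, z up. The first plate's underside rests here, the second's 10 mm higher. Hub: steel key 40 mm long (x), 10 wide, 28 above this point; core 14 mm thick, pointed, to 37 mm. Slots go over it either way round; play 4 mm sideways, 6 lengthwise, 15 degrees.
- fitted_tab (a point): Top of the fitted separator's tab, 70 mm from the hub's axis; axes as hub_seat. This steel separator is fixed to the herb mill: a fixed round green base, radius 90 mm, with a dark deck 45 mm above the counter. It has the outline of the loose separator.
- cutter: Toothed steel plate, flat, 10 mm thick, about 0.26 kg. Size, slot, tab, origin and axes as separator, plus seven square teeth on the round ends, reaching 53 mm from the middle: five opposite the tab, one each side of the tab, none on the flat sides.
- separator: Smooth steel plate, 10 mm thick, about 0.25 kg, radius 44 mm, with two flat sides (+y, -y) 64 mm apart to grip; slot 52 (x) by 22 mm; one tab, 24 mm wide, to x = 75 mm. Origin: slot's middle, underside; x to the tab, z up. A look-alike cover plate with only a small square hole (20 x 22 mm) does not fit. Plates lie flat on the counter.
Not all that is in view belongs to the job. Leave any brown look-alike of the cutter alone.

How it is judged:
By the outcome, as a careful person would: the job done as asked, in the order asked, and still so for the second after the job is handed in, with the robot touching nothing.
It also fails if it takes over 64 s, if anything falls off the work surface, if the arm or the gripper's body presses on something with over 40 N, if the wrist force passes 120 N, or if a joint passes its speed limit or range.

## Working session

There is one attempt and no reset: what is moved stays moved. The work goes in short steps, Python scripts to look and compute and a shell command to move; the robot and the scene stay as the last step left them, time stands still between calls to the robot, and variables do not carry over. Pictures are saved under pics/ and viewed, at most 10 in all, crops included, and the job is handed in when it is done.

```bash
mkdir -p pics
cat > h.py <<'E'
from bench import env
import numpy as np, cv2
from scipy.spatial.transform import Rotation as Ro
def ray(cam,u,v,z,st=None):
    c=env.get_calibration(cam);K=np.array(c["camera_matrix"])
    d=np.linalg.inv(K)@[u,v,1]
    if "R" in c:
        R=np.array(c["R"]);t=np.array(c["t"]);o=-R.T@t;d=R.T@d
    else:
        M=np.array(c["mount"]);Rt=Ro.from_rotvec(st["tcp_rot"]).as_matrix()
        o=Rt@M[:3,3]+np.array(st["tool_pos"]);d=Rt@M[:3,:3]@d
    return o+d*(z-o[2])/d[2]
def proj(cam,X,st=None):
    c=env.get_calibration(cam);K=np.array(c["camera_matrix"]);X=np.array(X,float)
    if "R" in c: p=np.array(c["R"])@X+np.array(c["t"])
    else:
        M=np.array(c["mount"]);Rt=Ro.from_rotvec(st["tcp_rot"]).as_matrix()
        p=M[:3,:3].T@(Rt.T@(X-np.array(st["tool_pos"]))-M[:3,3])
    p=K@p;return p[:2]/p[2]
def togo(xyz,psi,st):
    """tool-axes shift+turn to bring pinch point to xyz, tool pointing down; tool y along world angle psi (mod pi)"""
    R=Ro.from_rotvec(st["tcp_rot"])
    cur=R.as_matrix()
    y=np.array([np.cos(psi),np.sin(psi),0])
    if y@cur[:,1]<0:y=-y
    z=np.array([0,0,-1.]);x=np.cross(y,z)
    G=np.c_[x,y,z]
    tcp=np.array(xyz)-G[:,2]*env.pinch_z
    return np.round(cur.T@(tcp-np.array(st["tool_pos"])),4),np.round(Ro.from_matrix(cur.T@G).as_rotvec(),4)
E
python3 - <<'E'
from h import *
s=env.get_state();print(s)
for c in ["top","side"]:
    f=env.grab_frame(c);cv2.imwrite(f"pics/{c}0.png",f[:,:,::-1])
    for l in ["hub_seat","fitted_tab","cutter","separator"]:
        print(c,l,[(np.round(d["centre"],3).tolist(),round(d["conf"],2),np.round(proj(c,d["centre"])).tolist()) for d in env.search_frame(c,l)])
E
```

```text
{'t': 0.0, 'joint_pos': array([-1.30550560e+00,  5.28468654e-01,  1.43390295e+00, -2.55142044e-05,
        1.18140140e+00, -1.78482980e-01]), 'qd': array([ 6.06097097e-04, -1.56213227e-05, -8.92248164e-04, -6.75876255e-07,
       -1.19393461e-03,  9.07817747e-04]), 'joint_efforts': array([-4.78717611e-04, -4.40041208e+01, -1.76592940e+01,  6.32319669e-02,
        5.83075953e-02, -1.83431403e-04]), 'tool_pos': array([ 0.26821883, -0.56387048,  0.29126974]), 'tcp_rot': array([-3.06244594e+00, -6.90907929e-01,  1.85504047e-04]), 'wrist_force': array([0.02579291, 0.25186242, 0.13512546]), 'wrist_torque': array([0.000313  , 0.00309378, 0.00019181]), 'gripper_force': 0.0, 'opening': 0.9987324195015148}
top hub_seat [([0.503, 0.189, 0.043], 0.56, [238.0, 277.0])]
top fitted_tab [([0.503, 0.193, 0.046], 0.67, [235.0, 277.0])]
top cutter [([0.347, -0.212, 0.01], 0.81, [465.0, 366.0]), ([0.611, -0.047, 0.012], 0.71, [370.0, 219.0]), ([0.738, -0.161, 0.008], 0.59, [430.0, 153.0])]
top separator [([0.513, -0.23, 0.006], 0.85, [471.0, 273.0])]
side hub_seat [([0.492, 0.159, 0.048], 0.7, [271.0, 217.0])]
side fitted_tab [([0.493, 0.158, 0.05], 0.77, [271.0, 217.0])]
side cutter [([0.356, -0.21, 0.01], 0.83, [240.0, 444.0]), ([0.612, -0.06, 0.008], 0.59, [387.0, 304.0]), ([0.734, -0.165, 0.009], 0.58, [497.0, 334.0])]
side separator []
```

View pics/top0.png

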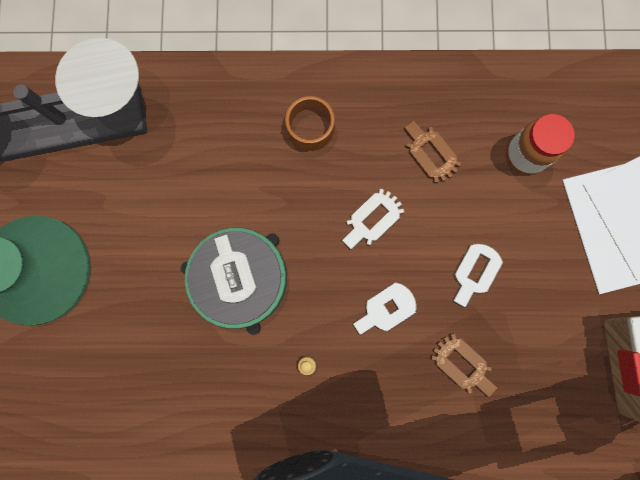

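The top view shows:
- **Cutter candidates:** a steel toothed plate at (374,218) and brown toothed plates at (433,152) and (463,365). The steel one fits the description.
- **Separator candidates:** a long-slot plate at (479,272) and a small-hole plate at (388,307). The long-slot one fits.
- **Hub:** at (232,276), with its tab up at (223,243).

I'll confirm these in one crop and measure poses.

```bash
cat >> h.py <<'E'
def plates(cam,f,z,st=None,amin=300,thr=150,mk=None):
    """light-grey blobs: slot centre & tab heading, world"""
    hsv=cv2.cvtColor(f,cv2.COLOR_RGB2HSV)
    m=((hsv[...,2]>thr)&(hsv[...,1]<50)).astype(np.uint8) if mk is None else mk
    cs,h=cv2.findContours(m,cv2.RETR_CCOMP,cv2.CHAIN_APPROX_NONE)
    for i,c in enumerate(cs):
        if h[0][i][3]>=0 or cv2.contourArea(c)<amin: continue
        k=[j for j in range(len(cs)) if h[0][j][3]==i]
        if not k: continue
        k=cs[max(k,key=lambda j:cv2.contourArea(cs[j]))]
        W=lambda a:np.array([ray(cam,u,v,z,st)[:2] for u,v in a.reshape(-1,2)],np.float32)
        wo,wk=W(c),W(k)
        (cx,cy),sz,an=cv2.minAreaRect(wk*1000)
        b=cv2.boxPoints(((cx,cy),sz,an));e=[b[1]-b[0],b[2]-b[1]]
        d=max(e,key=np.linalg.norm);d/=np.linalg.norm(d)
        r=wo*1000-[cx,cy]
        far=r[np.linalg.norm(r,axis=1)>63]
        if len(far)and far.mean(0)@d<0:d=-d
        fa=far.mean(0) if len(far) else d
        print(cam,"px",np.round(c.reshape(-1,2).mean(0)),"slot",np.round([cx,cy],1),"size",np.round(sz,1),"slot ang",round(np.degrees(np.arctan2(d[1],d[0])),1),"tab ang",round(np.degrees(np.arctan2(fa[1],fa[0])),1),"reach",round(np.linalg.norm(r,axis=1).max(),1))
E
python3 - <<'E'
from h import *
f=cv2.imread("pics/top0.png")[:,:,::-1].copy()
plates("top",f,0.01)
print(ray("top",232,276,.06),ray("top",223,243,.055))
c=f[130:400,170:520];cv2.imwrite("pics/crop0.png",cv2.resize(c,None,fx=2.2,fy=2.2,interpolation=cv2.INTER_CUBIC)[:,:,::-1])
E
```

```text
top px [385. 310.] slot [453.1 -82.7] size [23.7 21.6] slot ang 33.4 tab ang 123.2 reach 75.7
top px [475. 274.] slot [ 522.4 -243.3] size [23.5 54.2] slot ang 150.3 tab ang 150.1 reach 75.0
top px [230. 270.] slot [506.3 204.4] size [57.5 25.3] slot ang 18.3 tab ang 18.4 reach 78.7
top px [374. 217.] slot [617.8 -56. ] size [23.2 53.2] slot ang 133.2 tab ang 134.6 reach 75.7
top px [610. 222.] slot [ 538.5 -507.3] size [2.5 2.7] slot ang -46.7 tab ang 18.2 reach 197.1
top px [181.  49.] slot [961.7 354.3] size [28.7  3.9] slot ang -177.6 tab ang -112.0 reach 425.8Traceback (most recent call last):
  File "<stdin>", line 3, in <module>
  File "h.py", line 41, in plates
    wo,wk=W(c),W(k)
          ~^^^
  File "h.py", line 40, in <lambda>
    W=lambda a:np.array([ray(cam,u,v,z,st)[:2] for u,v in a.reshape(-1,2)],np.float32)
                         ~~~^^^^^^^^^^^^^^
  File "h.py", line 5, in ray
    c=env.get_calibration(cam);K=np.array(c["camera_matrix"])
ValueError: time passes only in moves, steps and waits
```

```bash
sed -i 's/env.get_calibration(cam)/cal(cam)/; s/^def ray/import functools\ncal=functools.lru_cache(None)(lambda c: env.get_calibration(c))\ndef ray/' h.py
python3 - <<'E'
from h import *
f=cv2.imread("pics/top0.png")[:,:,::-1].copy()
g=f.copy();g[:,:180]=0;g[:,300:]=0
plates("top",g,0.055)
c=f[130:400,170:520];cv2.imwrite("pics/crop0.png",cv2.resize(c,None,fx=2.2,fy=2.2,interpolation=cv2.INTER_CUBIC)[:,:,::-1])
st=env.get_state();print(st["t"])
# pinch 8mm towards tab, high viewing pose
a=np.radians(134);p=np.array([617.8,-56])/1000+.008*np.array([np.cos(a),np.sin(a)])
print(p,togo([*p,0.16],a+np.pi/2,st)); print(cal("wrist")["mount"])
E
```

```text
top px [230. 270.] slot [503.6 195.7] size [54.7 24. ] slot ang 18.3 tab ang 18.8 reach 74.9
top px [238.  41.] slot [930.4 135.6] size [2.8 2.6] slot ang 43.7 tab ang 86.9 reach 169.8
0.5
[ 0.61224273 -0.05024528] (array([ 0.5313, -0.3167,  0.0813]), array([-1.0000e-04,  1.0000e-04,  1.2466e+00]))
[[-1.27421913e-04 -9.70949867e-01 -2.39282971e-01  6.55941490e-02]
 [ 9.99999937e-01 -4.42912997e-05 -3.52792651e-04 -1.07109284e-04]
 [ 3.31945824e-04 -2.39283001e-01  9.70949811e-01 -9.20587041e-02]
 [ 0.00000000e+00  0.00000000e+00  0.00000000e+00  1.00000000e+00]]
```

View pics/crop0.png

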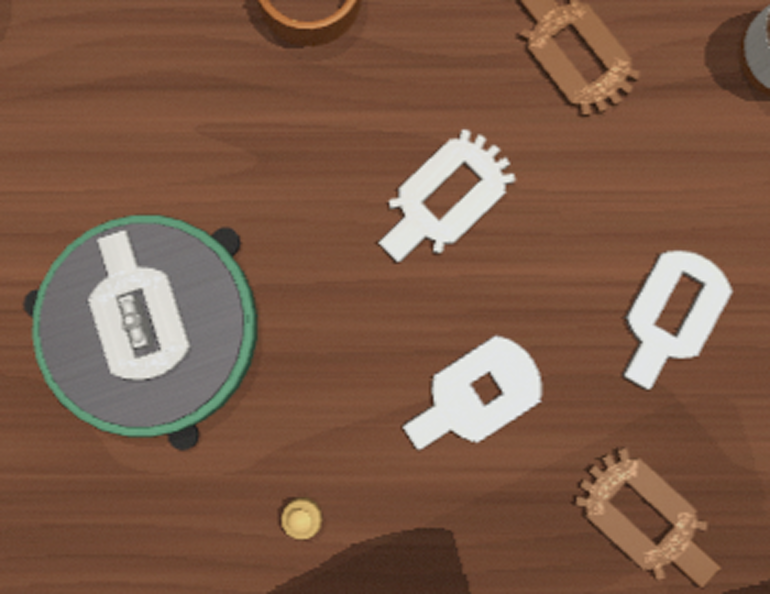

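The crop confirms the choices. The steel toothed plate with the long slot, at crop (450,190), is the cutter. The smooth long-slot plate at crop (680,305) is the separator. The plate at crop (487,390) is the small-hole cover, and the brown plates are decoys. The hub heading is about 18.5°, with its tab up at crop (115,250). Now moving toward the cutter.

```bash
python3 -m handwheel '[0.042,-0.025,0.005,0,0,-0.14,0.087, 0.084,-0.05,0.01,0,0,-0.28,0.087, 0.126,-0.075,0.015,0,0,-0.42,0.087, 0.168,-0.1,0.02,0,0,-0.56,0.087, 0.21,-0.125,0.025,0,0,-0.7,0.087]' 40
cat > go.py <<'E'
import sys
from h import *
# usage: go.py x y zpinch heading_of_grip_y(deg)
x,y,z,a=map(float,sys.argv[1:5]);st=env.get_state()
R=Ro.from_rotvec(st["tcp_rot"]).as_matrix()
print("t",st["t"],"ydir",round(np.degrees(np.arctan2(R[1,1],R[0,1])),1),"j6",round(st["joint_pos"][5],2))
A=np.radians(a);Y=np.array([np.cos(A),np.sin(A),0]);Z=np.array([0,0,-1.]);G=np.c_[np.cross(Y,Z),Y,Z]
tcp=np.array([x,y,z])+[0,0,env.pinch_z]
print("shift",np.round(R.T@(tcp-st["tool_pos"]),4),"turn",np.round(Ro.from_matrix(R.T@G).as_rotvec(),3))
E
python3 go.py 0.612 -0.050 0.16 44
```

```text
t: 1.0
tool_pos: [0.4052, -0.3599, 0.2673]
tcp_rot: [2.637, 1.707, 0.0]
wrist_force: [0.6, 0.0, -0.6]
opening: 0.999
gripper_force: 0.0
t 1.0 ydir -24.2 j6 -0.51
shift [0.3674 0.0618 0.0563] turn [ 0.00e+00  1.00e-03 -1.19e+00]
```

```bash
python3 -m handwheel '[0.046,0.008,0.007,0,0,-0.14,0.087, 0.092,0.016,0.014,0,0,-0.28,0.087, 0.138,0.023,0.021,0,0,-0.42,0.087, 0.184,0.031,0.028,0,0,-0.56,0.087, 0.23,0.039,0.035,0,0,-0.7,0.087]'
python3 go.py 0.612 -0.050 0.16 44
```

```text
t: 1.5
tool_pos: [0.5361, -0.1666, 0.2322]
tcp_rot: [1.891, 2.508, 0.0]
wrist_force: [1.1, -0.2, 0.1]
opening: 0.999
gripper_force: 0.0
t 1.5 ydir 16.0 j6 -0.78
shift [0.0912 0.105  0.0212] turn [ 0.     0.001 -0.489]
```

```bash
python3 -m handwheel '[0.023,0.026,0.005,0,0,-0.12,0.087, 0.046,0.053,0.01,0,0,-0.24,0.087, 0.068,0.079,0.016,0,0,-0.37,0.087, 0.091,0.105,0.021,0,0,-0.49,0.087, 0.091,0.105,0.021,0,0,-0.49,0.087]'
python3 - <<'E'
from h import *
st=env.get_state();f=env.grab_frame("wrist");cv2.imwrite("pics/w1.png",f[:,:,::-1])
plates("wrist",f,0.01,st,amin=4000)
E
python3 go.py 0.612 -0.050 0.16 44
```

```text
t: 2.0
tool_pos: [0.6134, -0.0486, 0.2107]
tcp_rot: [1.226, 2.892, 0.002]
wrist_force: [-0.8, -0.4, -0.4]
opening: 0.999
gripper_force: 0.0
wrist px [314. 238.] slot [613.6 -27.8] size [2.1 2.6] slot ang -1.0 tab ang -65.2 reach 82.0
wrist px [115.  86.] slot [454.2 -82.4] size [22.2 20.2] slot ang 32.6 tab ang 120.6 reach 69.6
t 2.05 ydir 43.9 j6 -1.03
shift [ 0.0005 -0.0001 -0.0002] turn [-0.    -0.    -0.002]
```

View pics/w1.png

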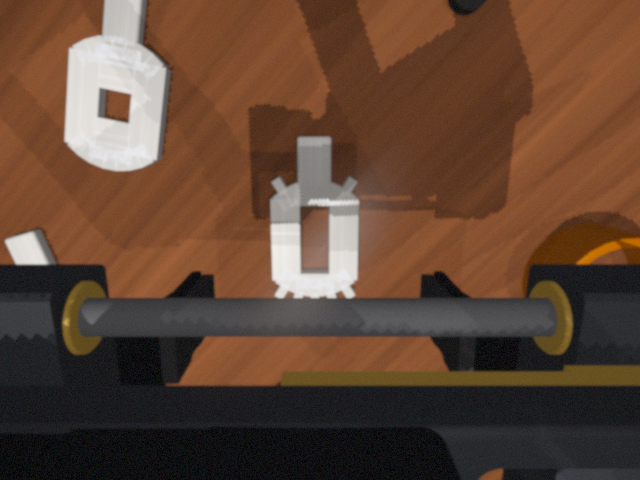

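The wrist view shows the cutter centred: slot middle about (315,238), flat sides at columns 271 and 358, tab end at (314,137). The cup is at the lower right, outside the right finger, and I'll check that clearance.

Run:
```python
from h import *
st=env.get_state()
P=lambda u,v,z=.01:np.round(ray("wrist",u,v,z,st)*1000,1)
print("slot",P(315,238),"tabend",P(314.5,137),"sides",P(271,235),P(358,235),"slot ends top",P(315,206),P(315,271))
print("cup",[proj("top",[.612,-.05,.1])], ray("top",310,122,.06),ray("top",286,125,.06))
```

```text
slot [616.7 -56.   10. ] tabend [566.3  -3.9  10. ] sides [591.7 -76.9  10. ] [638.  -32.3  10. ] slot ends top [600.2 -38.7  10. ] [634.5 -74.5  10. ]
cup [array([376.15265009, 210.02928333])] [0.77969708 0.0629619  0.06      ] [0.77421427 0.10586704 0.06      ]
```

```bash
python3 -m handwheel '[0,0,0.035,0,0,0,0.087, 0,0,0.07,0,0,0,0.087, 0,0,0.105,0,0,0,0.087, 0,0,0.125,0,0,0,0.087, 0,0,0.138,0,0,0,0.087]'
python3 -m handwheel '[0,0,0,0,0,0,0.05, 0,0,0,0,0,0,0.05, 0,0,0,0,0,0,0.05, 0,0,0,0,0,0,0.05, 0,0,0,0,0,0,0.05]' 40
```

```text
t: 2.55
tool_pos: [0.6105, -0.0532, 0.0716]
tcp_rot: [-1.237, -2.885, 0.001]
wrist_force: [0.1, 0.3, -0.2]
opening: 0.999
gripper_force: 0.0
t: 3.05
tool_pos: [0.6126, -0.0524, 0.0746]
tcp_rot: [1.234, 2.886, 0.001]
wrist_force: [-0.4, 0.7, 5.2]
opening: 0.725
gripper_force: 40.0
```

```bash
python3 -m handwheel '[0,0,-0.02,0,0,0,0.05, 0,0,-0.06,0,0,0,0.05, 0,0,-0.1,0,0,-0.14,0.05, 0,0,-0.138,0,0,-0.28,0.05, 0,0,-0.15,0,0,-0.42,0.05]'
python3 go.py 0.591 0.225 0.17 108.5
```

```text
t: 3.55
tool_pos: [0.6132, -0.0525, 0.2277]
tcp_rot: [0.594, 3.078, -0.001]
wrist_force: [0.5, -0.4, -1.2]
opening: 0.727
gripper_force: 40.0
t 3.55 ydir 68.1 j6 -1.46
shift [0.124  0.2492 0.006 ] turn [-0.002  0.007 -0.705]
```

```bash
python3 -m handwheel '[0.018,0.036,0,0,0,-0.1,0.05, 0.036,0.072,0,0,0,-0.22,0.05, 0.056,0.112,0,0,0,-0.34,0.05, 0.078,0.157,0,0,0,-0.46,0.05, 0.1,0.2,0.005,0,0,-0.58,0.05]'
python3 go.py 0.591 0.225 0.17 108.5
```

```text
t: 4.05
tool_pos: [0.5943, 0.1724, 0.2187]
tcp_rot: [-0.308, 3.126, -0.0]
wrist_force: [0.8, 0.2, -1.8]
opening: 0.725
gripper_force: 40.0
t 4.05 ydir 101.3 j6 -1.67
shift [-0.007   0.0522 -0.0023] turn [-0.     0.001 -0.126]
```

```bash
python3 -m handwheel '[-0.003,0.02,-0.002,0,0,-0.06,0.05, -0.006,0.04,-0.002,0,0,-0.12,0.05, -0.007,0.052,-0.002,0,0,-0.126,0.05, -0.007,0.052,-0.002,0,0,-0.126,0.05, -0.007,0.052,-0.002,0,0,-0.126,0.05]'
python3 - <<'E'
from h import *
st=env.get_state();f=env.grab_frame("wrist");cv2.imwrite("pics/w2.png",f[:,:,::-1])
for p in [(.5036,.1957,.055),(.5036,.1957,.092)]:print(proj("wrist",p,st))
print(proj("wrist",[.5036+.07*np.cos(np.radians(18.5)),.1957+.07*np.sin(np.radians(18.5)),.055],st))
E
python3 go.py 0.591 0.225 0.17 108.5
```

```text
t: 4.55
tool_pos: [0.5914, 0.2225, 0.22]
tcp_rot: [0.497, -3.101, 0.001]
wrist_force: [-0.2, 0.0, -2.6]
opening: 0.728
gripper_force: 40.0
[320.06288321  90.67362497]
[320.57879848  82.60255269]
[320.46184636 206.79372739]
t 4.6 ydir 108.2 j6 -1.7
shift [-0.0003  0.003  -0.0009] turn [-0.001 -0.001 -0.006]
```

View pics/w2.png

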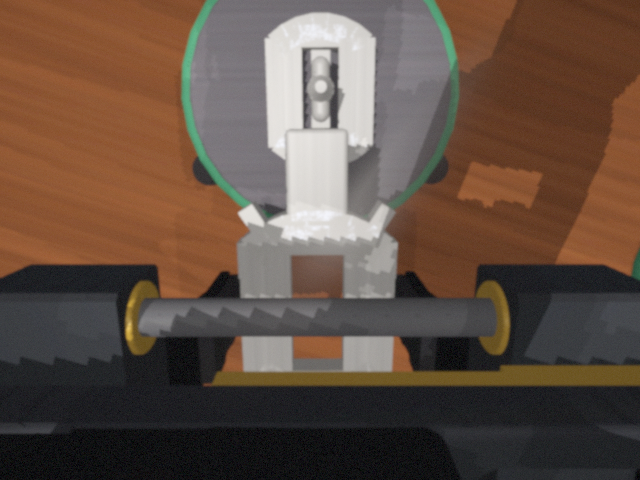

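The hub tip is at (320,87) and the fitted slot middle is about (320,88), which matches the prediction to within 2 mm. The held cutter is straight, with its tab at columns 287–348 pointing ahead, slot rows about 254–360. I'll check its offset in the grasp.

```bash
python3 - <<'E'
from h import *
st=env.get_state();R=Ro.from_rotvec(st["tcp_rot"]).as_matrix()
T=lambda u,v,z:np.round(1000*R.T@(ray("wrist",u,v,z,st)-st["tool_pos"]),1)
z=st["tool_pos"][2]-.0635
print("tab end",T(317.5,129,z),"slot front",T(317,254,z),"slot back",T(317,359,z),"sides",T(240,280,z),T(396,280,z))
print("hub",T(320,88.5,.055),"tip",T(320,87,.092))
# hub pose in tool
E
python3 go.py 0.496 0.1932 0.15 108.5
```

```text
tab end [67.7  0.4 63.6] slot front [19.8  0.2 63.5] slot back [-26.6   0.2  63.5] sides [  8.9 -30.9  63.5] [ 8.9 32.1 63.5]
hub [ 92.9   2.  165.2] tip [ 89.6   1.8 128.2]
t 4.6 ydir 108.2 j6 -1.7
shift [0.0998 0.0024 0.0192] turn [-0.001 -0.001 -0.006]
```

```bash
python3 -m handwheel '[0.033,0.001,0,0,0,0,0.05, 0.066,0.002,0,0,0,0,0.05, 0.099,0.002,0.005,0,0,-0.006,0.05, 0.099,0.002,0.015,0,0,-0.006,0.05, 0.099,0.002,0.025,0,0,-0.006,0.05]'
python3 go.py 0.496 0.1932 0.0775 108.5
python3 - <<'E'
from h import *
f=env.grab_frame("side");cv2.imwrite("pics/s1.png",cv2.resize(f[110:310,140:420],None,fx=2.5,fy=2.5)[:,:,::-1])
E
```

```text
t: 5.1
tool_pos: [0.4972, 0.1929, 0.1954]
tcp_rot: [-0.504, 3.099, -0.0]
wrist_force: [1.2, -0.4, -2.5]
opening: 0.729
gripper_force: 40.0
t 5.1 ydir 108.5 j6 -1.73
shift [0.0012 0.0007 0.0669] turn [-0.     0.001 -0.001]
```

View pics/s1.png

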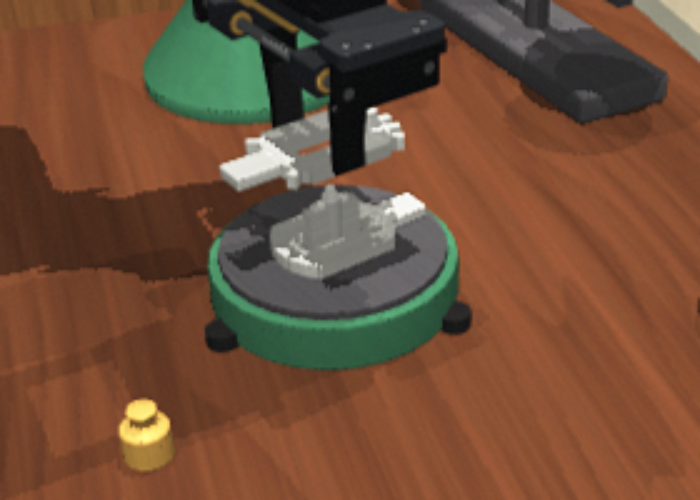

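The side crop shows the cutter level above the hub point at crop (330,190), with its tab at (250,168), opposite the fitted tab at (405,205). Descending.

```bash
python3 -m handwheel '[0.001,0.001,0.012,0,0,0,0.05, 0.001,0.001,0.026,0,0,0,0.05, 0.001,0.001,0.04,0,0,0,0.05, 0.001,0.001,0.05,0,0,0,0.05, 0.001,0.001,0.058,0,0,0,0.05]'
python3 go.py 0.496 0.1932 0.0775 108.5
```

```text
t: 5.65
tool_pos: [0.4963, 0.1947, 0.1361]
tcp_rot: [0.507, -3.1, 0.0]
wrist_force: [-0.4, 0.1, -2.3]
opening: 0.726
gripper_force: 40.0
t 5.65 ydir 108.6 j6 -1.73
shift [ 0.0008 -0.0013  0.0076] turn [ 0.    -0.     0.001]
```

```bash
python3 -m handwheel '[0,0,0.003,0,0,0,0.05, 0,0,0.005,0,0,0,0.05, 0,0,0.007,0,0,0,0.05, 0,0,0.008,0,0,0,0.05, 0,0,0.008,0,0,0,0.05]'
```

```text
t: 6.15
tool_pos: [0.496, 0.1947, 0.1297]
tcp_rot: [-0.507, 3.099, 0.0]
wrist_force: [0.8, -0.9, -2.8]
opening: 0.725
gripper_force: 40.0
```

```bash
python3 -m handwheel '[0,0,0.001,0,0,0,0.05, 0,0,0.002,0,0,0,0.05, 0,0,0.002,0,0,0,0.05, 0,0,0.002,0,0,0,0.05, 0,0,0.002,0,0,0,0.05]'
```

```text
t: 6.65
tool_pos: [0.496, 0.1947, 0.1295]
tcp_rot: [-0.507, 3.099, 0.0]
wrist_force: [-3.0, -1.7, 12.9]
opening: 0.728
gripper_force: 40.0
```

Contact on the seat at 13 N. I'll release and rise, then head for the separator.

```bash
python3 -m handwheel '[0,0,0,0,0,0,0.087, 0,0,0,0,0,0,0.087, 0,0,0,0,0,0,0.087, 0,0,0,0,0,0,0.087, 0,0,0,0,0,0,0.087]'
python3 -m handwheel '[0,0,-0.02,0,0,0,0.087, 0,0,-0.05,0,0,0,0.087, 0,0,-0.085,0,0,0.1,0.087, 0,0,-0.105,0,0,0.25,0.087, 0,0,-0.11,0,0,0.4,0.087]'
python3 - <<'E'
from h import *
a=np.radians(150);p=np.array([522.4,-243.3])+8*np.array([np.cos(a),np.sin(a)]);print(p)
E
python3 go.py 0.5155 -0.2393 0.16 60
```

```text
t: 7.15
tool_pos: [0.4957, 0.1947, 0.127]
tcp_rot: [0.507, -3.1, -0.0]
wrist_force: [0.0, 0.5, -0.6]
opening: 0.99
gripper_force: 0.0
t: 7.65
tool_pos: [0.497, 0.195, 0.2398]
tcp_rot: [0.128, 3.134, 0.002]
wrist_force: [0.1, -0.4, -1.0]
opening: 1.0
gripper_force: 0.0
[ 515.47179677 -239.3       ]
t 7.65 ydir 85.3 j6 -1.32
shift [-0.0538 -0.4313  0.0285] turn [0.002 0.005 0.442]
```

```bash
python3 -m handwheel '[-0.006,-0.044,0,0,0,0.04,0.087, -0.011,-0.088,0,0,0,0.08,0.087, -0.017,-0.132,0.003,0,0,0.12,0.087, -0.022,-0.176,0.006,0,0,0.16,0.087, -0.028,-0.22,0.01,0,0,0.2,0.087]'
python3 go.py 0.5155 -0.2393 0.16 60
```

```text
t: 8.15
tool_pos: [0.5068, -0.0284, 0.2271]
tcp_rot: [0.434, 3.111, 0.0]
wrist_force: [-0.6, -0.0, -0.8]
opening: 1.0
gripper_force: 0.0
t 8.15 ydir 74.1 j6 -1.57
shift [-0.0661 -0.2005  0.0161] turn [0.    0.    0.246]
```

```bash
python3 -m handwheel '[-0.014,-0.044,0.004,0,0,0.06,0.087, -0.029,-0.088,0.008,0,0,0.12,0.087, -0.044,-0.132,0.012,0,0,0.18,0.087, -0.058,-0.176,0.016,0,0,0.246,0.087, -0.066,-0.2,0.016,0,0,0.246,0.087]'
python3 -m handwheel '[0,0,0,0,0,0,0.087, 0,0,0,0,0,0,0.087, 0,0,0,0,0,0,0.087, 0,0,0,0,0,0,0.087, 0,0,0,0,0,0,0.087]'
python3 - <<'E'
from h import *
st=env.get_state();f=env.grab_frame("wrist");cv2.imwrite("pics/w3.png",f[:,:,::-1])
E
python3 go.py 0.5155 -0.2393 0.16 60
```

```text
t: 8.65
tool_pos: [0.516, -0.2411, 0.2106]
tcp_rot: [0.816, 3.033, -0.001]
wrist_force: [0.0, 1.1, 0.5]
opening: 0.999
gripper_force: 0.0
t: 9.15
tool_pos: [0.5161, -0.2359, 0.2114]
tcp_rot: [-0.808, -3.036, -0.0]
wrist_force: [-0.7, -0.5, -0.1]
opening: 1.002
gripper_force: 0.0
t 9.2 ydir 60.2 j6 -1.68
shift [-0.001  -0.0031  0.0004] turn [ 0.    -0.     0.003]
```

View pics/w3.png

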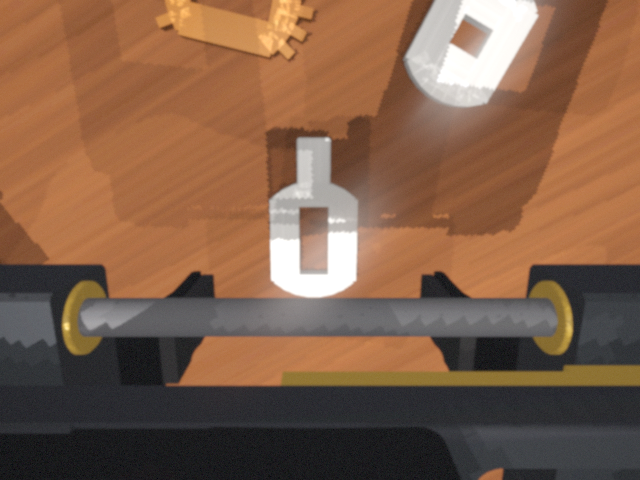

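The long-slot separator is centred between the open fingers: sides at columns 271 and 357, slot middle (314,239), tab end at row 137. That is the same offset as for the cutter. Descending and gripping.

```bash
python3 -m handwheel '[0,0,0.035,0,0,0,0.087, 0,0,0.07,0,0,0,0.087, 0,0,0.105,0,0,0,0.087, 0,0,0.125,0,0,0,0.087, 0,0,0.138,0,0,0,0.087]'
python3 -m handwheel '[0,0,0,0,0,0,0.05, 0,0,0,0,0,0,0.05, 0,0,0,0,0,0,0.05, 0,0,0,0,0,0,0.05, 0,0,0,0,0,0,0.05]' 40
python3 -m handwheel '[0,0,-0.02,0,0,0,0.05, 0,0,-0.06,0,0,0,0.05, 0,0,-0.1,0,0,0.14,0.05, 0,0,-0.138,0,0,0.28,0.05, 0,0,-0.158,0,0,0.42,0.05]'
python3 go.py 0.44 0.17 0.18 -71.5
```

```text
t: 9.7
tool_pos: [0.5156, -0.2363, 0.0715]
tcp_rot: [-0.809, -3.033, -0.001]
wrist_force: [-0.1, -0.7, -0.5]
opening: 0.998
gripper_force: 0.0
t: 10.2
tool_pos: [0.5166, -0.2377, 0.0745]
tcp_rot: [0.81, 3.033, -0.001]
wrist_force: [0.5, -0.2, 4.3]
opening: 0.724
gripper_force: 40.0
t: 10.7
tool_pos: [0.5167, -0.2375, 0.2345]
tcp_rot: [1.431, 2.792, -0.001]
wrist_force: [0.9, -1.2, -2.8]
opening: 0.723
gripper_force: 40.0
t 10.7 ydir 35.7 j6 -1.25
shift [0.3757 0.1756 0.0022] turn [5.000e-03 1.000e-03 1.871e+00]
```

```bash
python3 -m handwheel '[0.028,0.013,0,0,0,0.14,0.05, 0.056,0.026,0,0,0,0.28,0.05, 0.084,0.039,0,0,0,0.42,0.05, 0.112,0.052,0,0,0,0.56,0.05, 0.14,0.065,0,0,0,0.7,0.05]'
python3 go.py 0.416 0.1665 0.18 -71.5
```

```text
t: 11.2
tool_pos: [0.4852, -0.0844, 0.2311]
tcp_rot: [-2.305, -2.133, 0.0]
wrist_force: [-0.4, -0.4, -3.0]
opening: 0.727
gripper_force: 40.0
t 11.2 ydir -4.4 j6 -0.32
shift [ 0.2448 -0.0884  0.0003] turn [-1.000e-03  0.000e+00  1.171e+00]
```

```bash
python3 -m handwheel '[0.03,-0.011,0,0,0,0.14,0.05, 0.06,-0.022,0,0,0,0.28,0.05, 0.09,-0.033,0,0,0,0.42,0.05, 0.12,-0.044,0,0,0,0.56,0.05, 0.15,-0.055,0,0,0,0.7,0.05]'
python3 go.py 0.416 0.1665 0.18 -71.5
```

```text
t: 11.7
tool_pos: [0.4409, 0.069, 0.2312]
tcp_rot: [-2.897, -1.214, 0.001]
wrist_force: [0.5, 1.7, -3.1]
opening: 0.726
gripper_force: 40.0
t 11.7 ydir -44.5 j6 0.68
shift [ 0.052  -0.0862  0.0003] turn [-0.001  0.     0.471]
```

```bash
python3 -m handwheel '[0.012,-0.02,0,0,0,0.12,0.05, 0.024,-0.04,0,0,0,0.24,0.05, 0.038,-0.064,0,0,0,0.36,0.05, 0.052,-0.086,0,0,0,0.471,0.05, 0.052,-0.086,0,0,0,0.471,0.05]'
python3 -m handwheel '[0,0,0,0,0,0,0.05, 0,0,0,0,0,0,0.05, 0,0,0,0,0,0,0.05, 0,0,0,0,0,0,0.05, 0,0,0,0,0,0,0.05]'
python3 - <<'E'
from h import *
st=env.get_state();f=env.grab_frame("wrist");cv2.imwrite("pics/w4.png",f[:,:,::-1])
print(proj("wrist",(.5036,.1957,.065),st),proj("wrist",(.5036,.1957,.092),st))
E
python3 go.py 0.5112 0.1982 0.18 -71.5
```

```text
t: 12.2
tool_pos: [0.4148, 0.1671, 0.2312]
tcp_rot: [-3.098, -0.517, 0.002]
wrist_force: [0.0, -0.8, -3.7]
opening: 0.726
gripper_force: 40.0
t: 12.7
tool_pos: [0.4168, 0.1644, 0.2312]
tcp_rot: [3.099, 0.513, -0.0]
wrist_force: [-0.7, 0.2, -1.9]
opening: 0.728
gripper_force: 40.0
[314.72645095  91.94369561] [314.4260572   86.44077207]
t 12.75 ydir -71.2 j6 1.37
shift [ 0.1002 -0.0014  0.0003] turn [ 0.    -0.     0.005]
```

View pics/w4.png

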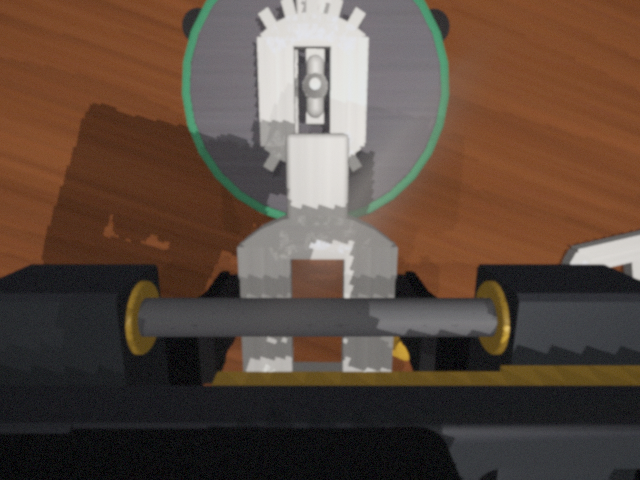

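The cutter lies flat on the hub with its five teeth at the top (315,15), away from the robot-side tab. The hub tip is at (315,84). The held separator's tab is at columns 288–348, ending at row 134. It sits about 2 mm further back in the grasp than the cutter did, so the shift is 102 mm.

```bash
python3 -m handwheel '[0.034,0,0,0,0,0,0.05, 0.068,-0.001,0,0,0,0,0.05, 0.102,-0.001,0.005,0,0,0.005,0.05, 0.102,-0.001,0.015,0,0,0.005,0.05, 0.102,-0.001,0.025,0,0,0.005,0.05]'
python3 -m handwheel '[0,0,0.012,0,0,0,0.05, 0,0,0.026,0,0,0,0.05, 0,0,0.04,0,0,0,0.05, 0,0,0.05,0,0,0,0.05, 0,0,0.058,0,0,0,0.05]'
```

```text
t: 13.25
tool_pos: [0.513, 0.1988, 0.2054]
tcp_rot: [3.1, 0.507, -0.001]
wrist_force: [-0.2, -0.6, -3.9]
opening: 0.724
gripper_force: 40.0
t: 13.75
tool_pos: [0.5116, 0.1985, 0.1471]
tcp_rot: [3.101, 0.506, -0.004]
wrist_force: [0.6, 0.5, -3.5]
opening: 0.727
gripper_force: 40.0
```

```bash
python3 -m handwheel '[0,0,0.003,0,0,0,0.05, 0,0,0.005,0,0,0,0.05, 0,0,0.007,0,0,0,0.05, 0,0,0.008,0,0,0,0.05, 0,0,0.008,0,0,0,0.05]'
```

```text
t: 14.25
tool_pos: [0.5129, 0.1989, 0.1405]
tcp_rot: [-3.1, -0.506, -0.001]
wrist_force: [-0.2, 0.2, -3.3]
opening: 0.728
gripper_force: 40.0
```

```bash
python3 -m handwheel '[0,0,0.001,0,0,0,0.05, 0,0,0.002,0,0,0,0.05, 0,0,0.002,0,0,0,0.05, 0,0,0.002,0,0,0,0.05, 0,0,0.002,0,0,0,0.05]'
```

```text
t: 14.75
tool_pos: [0.513, 0.1989, 0.1395]
tcp_rot: [-3.1, -0.506, -0.002]
wrist_force: [-0.9, -1.2, 5.5]
opening: 0.723
gripper_force: 40.0
```

Contact at 5.5 N, 10 mm higher than for the cutter, as expected. Releasing, rising and backing off.

```bash
python3 -m handwheel '[0,0,0,0,0,0,0.087, 0,0,0,0,0,0,0.087, 0,0,0,0,0,0,0.087, 0,0,0,0,0,0,0.087, 0,0,0,0,0,0,0.087]'
python3 -m handwheel '[0,0,-0.02,0,0,0,0.087, 0,0,-0.05,0,0,0,0.087, 0,0,-0.085,0,0,0,0.087, -0.04,0.02,-0.1,0,0,0,0.087, -0.08,0.05,-0.11,0,0,0,0.087]'
python3 -m handwheel '[-0.02,0.04,0,0,0,0,0.087, -0.02,0.08,0,0,0,0,0.087, -0.02,0.12,0,0,0,0,0.087, -0.02,0.16,0,0,0,0,0.087, -0.02,0.2,0,0,0,0,0.087]'
python3 - <<'E'
from h import *
f=env.grab_frame("side");g=env.grab_frame("top")
a=cv2.resize(f[150:270,190:350],(400,300),interpolation=cv2.INTER_CUBIC);b=cv2.resize(g[216:336,160:320],(400,300),interpolation=cv2.INTER_CUBIC)
cv2.imwrite("pics/fin.png",np.hstack([a,b])[:,:,::-1])
E
```

```text
t: 15.25
tool_pos: [0.5128, 0.1988, 0.1381]
tcp_rot: [-3.101, -0.506, 0.0]
wrist_force: [0.1, -0.2, 0.1]
opening: 0.986
gripper_force: 0.0
t: 15.75
tool_pos: [0.4537, 0.127, 0.2495]
tcp_rot: [3.099, 0.511, 0.006]
wrist_force: [-0.1, -1.3, 1.2]
opening: 1.002
gripper_force: 0.0
t: 16.25
tool_pos: [0.4983, -0.0708, 0.2482]
tcp_rot: [-3.101, -0.506, -0.0]
wrist_force: [0.5, 0.4, -0.2]
opening: 1.001
gripper_force: 0.0
```

View pics/fin.png

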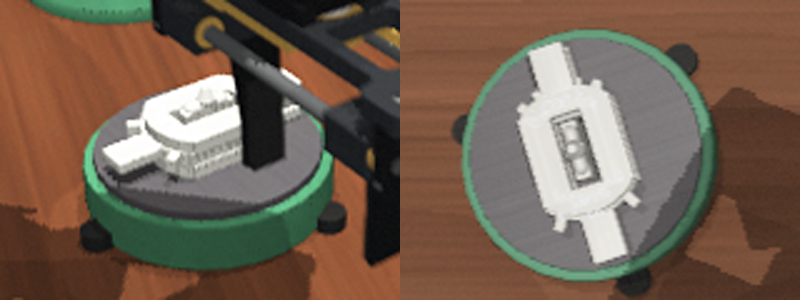

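The final view shows the stack flat. In the top half, the cutter tab with its two flanking teeth points down at (607,235), and the separator tab lies over the fitted one at (550,70). The hub key shows through the slot and the gripper is clear of everything.

```bash
python3 -c "
from bench import env
print(env.close_job())"
```

```text
the job is handed in; nothing more can be done
None
```

I restacked the mill and handed the job in at about 16 s: the cutter is on the hub with its tab opposite the fitted one, the long-slot separator is on top with its tab over the fitted one, and the last pictures show both lying flat and the gripper clear.

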